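Unpack a gel spatula and rack it in the leaning tool block

ROBOT

A 6-joint arm with a two-finger parallel gripper is mounted at the origin on a cart in front of the work surface, level with it; the furniture and walls round the work are solid. World frame = base frame: x ahead of the robot, y to its left, z up, the work surface at z = 0. Lengths are in m, angles in rad, forces in N, time in s.
With the tool pointing down it reaches from about 0.35 to 1 m from the base axis. Payload 7.1 kg.
Tool frame: the origin (TCP) lies between the finger pads; the fingertips stand 22 mm ahead of it and the grasp point (between the pads) lies 3 mm ahead of it; z points along the fingers, y is the line along which they close (so a half turn about z gives the same grasp; the last joint's range is limited). The gripper opens to 85 mm and grips with 20 to 120 N. Pads are 22 mm wide; open, the fingers measure 114 mm over their backs; the gripper's body (76 mm by 85 mm) begins 54 mm behind the grasp point. The pads swing forward as they close: fully open they stand 13 mm farther back than shut.
Start: joints at [1.311, 0.423, 1.63, -0, 1.089, -0.019], TCP at [0.149, 0.607, 0.253] pointing down, gripper open.
Joint ranges: [-3, 3], [-0.9, 2.11], [0.09, 2.58], [-1.31, 4.45], [0.11, 2.69], [-2.54, 2.54]. Speed limits (rad/s): [2.39, 2.39, 3.01, 3.14, 3.14, 3.14].

INTERFACE

Orientations are given as a rotation vector (axis times angle).
In Python, from rig import manip gives the robot as it stands. The module is installed in compiled form; this text tells all that it offers. Calls block until the motion is done:
- manip.move_to(position, orientation): joint-space move of the TCP to a pose.
- manip.servo_line(position, orientation=None, rate=0.15): straight line of the TCP; orientation=None keeps the orientation; rate is the mean speed in m/s.
- manip.set_joints(angles): joint-space move.
- manip.command_gripper(opening, f_grip=None): finger opening in m; f_grip is the grip in N (None keeps the last); returns when the fingers have stopped.
- manip.hold(seconds).
- manip.solve_ik(position, orientation): joint angles nearest the present ones, or None.
- manip.camera(name): name is "scene" or "top"; returns a dict with "image" (480x640x3 uint8, red, green, blue), "fx", "fy", "cx", "cy" (pixels), "k1" (the pictures are not rectified: a ray, as slopes to the right and down, at radius r is drawn at 1 + k1 r^2 times it, then the intrinsics apply), "cam_to_world" (4x4, takes a point from camera to world coordinates). Camera axes: x right, y down, z forward; pixel columns grow to the right and rows downward; lengths in m; the calibration is good to about 2 mm. A picture is of the moment at which its call begins. There is no depth.
A pose or a line that the arm cannot do raises manip.IKError and nothing moves.
- manip.sign_off(): hands the job in; it is judged then, once.
Readings, each from a call of its own:
- manip.get_time(): time.
- manip.get_joint_positions(): joint angles.
- manip.get_joint_vel(): joint speeds.
- manip.get_tau(): joint torques, N m.
- manip.get_position(): TCP position.
- manip.get_ee_rot(): TCP orientation.
- manip.get_contact_force(): force on the tool from outside, world axes, zero at the start.
- manip.get_torque(): the same for the moment, N m.
- manip.get_width(): finger opening in m.
- manip.get_grip_force(): force on a finger pad.
Only numpy, scipy, OpenCV 4.12 (cv2) and the standard library are available. Lean on these libraries where they do the work, as an engineer would, in place of code of your own. Each camera call takes 0.05 s, during which the arm holds its last target. There are 200 camera calls.

TASK

A new gel spatula stands in the cardboard carton. Swing the carton's top flap right back, well past upright, so that it stays open, then draw the spatula out and slide its blade into the one empty slot of the leaning tool block, guiding it by hand until its shoulder sits on the block's sloping face before you let go. Do not disturb the timer, the two bottles or the marker.

Things in the scene. Friction and masses are not known exactly. Their poses are not given: they have to be found in the camera images.
- carton: brown cardboard carton, fixed, 96 (x) x 140 (y) x 148 mm high, walls 3 mm. Origin: centre of underside, z up, long front side faces -x. Top flap hinged on the far (+x) rim; 36 mm dust flaps on the +y and -y rims stand fixed, splayed outwards 62 degrees from upright. Inside, grey foam up to z = 55 mm with a slot 42 (x) x 6 (y) mm at the centre holds the spatula, blade down.
- carton_flap (a joint): angle of the top flap in rad: 0 lies shut on the rim, 1.57 upright, at most 2.7 (leaning far out over the back). Starts ajar at 1.0 to 1.3. It swings up and away towards carton +x; its crease is stiff enough to stay where it is left.
- flap_hinge (a point): middle of the flap's hinge line, which runs along carton y at the far rim (carton x = +47 mm, z = 149 mm)
- flap_edge (a point): middle of the flap's free edge, 94 mm from the hinge line; the flap is 139 mm wide and 2 mm thick
- spatula: flat spatula, 140 mm long, 90 g, standing in the carton, handle end 5 mm below the rim, axes along the carton's. Origin: middle of blade tip; z to the handle, x across the blade, y through its thickness. Steel blade 36 (x) x 3 (y) mm to z = 60 mm, lowest 4 mm 26 wide; shoulder bar 50 x 16 at z = 60 to 68; black handle 22 (x) x 14 (y) at z = 68 to 140. Either face may be turned forward.
- shoulder (a point): middle of the underside of the spatula's shoulder bar (spatula z = 60 mm)
- handle_end (a point): middle of the handle's end (spatula z = 140 mm)
- stand: grey stand of the tool block, fixed, 128 (x) x 170 (y) mm, origin: centre of underside. Carries three white slotted modules along its y, 52 mm apart; their sloping faces look to its front (-x), middle 88 mm above the table. Two hold other spatulas (a narrow one with 68 mm handle, a broad one with 74 mm handle), which stay there; one is empty; which varies.
- slot_free: the module with the empty slot. Origin on the table level, straight below the middle of the slot's mouth (88 mm lower); axes as the stand's (x to its back, z up).
- slot_mouth (a point): middle of the empty slot's mouth. z points out along the slot's axis, leaning 30 degrees from vertical to the stand's front; x along the slot's 42 mm length (up the slope), y across its 6 mm width. 72 mm deep, 4 mm 45-degree lead-in all round. Seated, the shoulder point coincides with this point and the spatula's axes with these (or half round about z).
- timer: bystander: white timer 62 x 62 x 21 mm lying flat, origin at the centre of its underside
- dye_bottle: bystander: bottle with a black cap, 40 mm diameter, 85 mm high, origin at the centre of its underside
- calib_bottle: bystander: bottle with a red cap, 34 mm diameter, 68 mm high, origin at the centre of its underside
- marker: bystander: marker pen 17 x 135 x 16 mm lying along its y, origin at the centre of its underside

How it is judged:
On the way, in this order (a step that is already met when the one before it is completed fails the run):
1. the carton's flap is swung back past upright (over 1.8 rad) (value of joint carton_flap above 1.8 rad), for 0.2 s.
2. the spatula is held clear above the carton's rim, handle up (height (world z) of spatula above 0.15 m and angle between spatula's own z axis and vertical below 1 rad and contact force between the fingers and spatula above 0.5 N), for 0.1 s.
3. the blade is down in the empty slot, the shoulder within 12 mm of home, while the gripper still holds it (z of shoulder in the frame of slot_mouth below 0.012 m and distance between shoulder and slot_mouth below 0.015 m and angle between the z axis of spatula and the z axis of slot_mouth, either way round below 0.2 rad and contact force between the fingers and spatula above 0.5 N), for 0.1 s.
At the end, for the whole second after the job is handed in: The spatula rests released in the empty slot of the block: shoulder within 9 mm of the middle of the slot's mouth and no more than 6 mm above the sloping face, its axis and its flat within 8 degrees of the slot's, at rest; the carton's flap still stands open past upright (over 1.6 rad) (z of shoulder in the frame of slot_mouth below 0.006 m and distance between shoulder and slot_mouth below 0.009 m and angle between the z axis of spatula and the z axis of slot_mouth, either way round below 0.14 rad and angle between the y axis of spatula and the y axis of slot_mouth, either way round below 0.14 rad and linear speed of spatula below 0.02 m/s and angular speed of spatula below 0.2 rad/s and value of joint carton_flap above 1.6 rad); the robot touches nothing.
It fails at once if the timer is disturbed (moved over 20 mm) (distance of timer from where it was at the start of the episode above 0.02 m).
It fails at once if the dye bottle is disturbed (moved over 20 mm) (distance of dye_bottle from where it was at the start of the episode above 0.02 m).
It fails at once if the calib bottle is disturbed (moved over 20 mm) (distance of calib_bottle from where it was at the start of the episode above 0.02 m).
It fails at once if the marker is disturbed (moved over 20 mm) (distance of marker from where it was at the start of the episode above 0.02 m).
It also fails if it takes over 62 s, if anything falls off the work surface, if the arm or the gripper's body presses on something with over 40 N, if the wrist force passes 120 N, or if a joint passes its speed limit or range.

## Working session

There is one attempt and no reset: what is moved stays moved. The work goes in short steps, each a Python script; the robot and the scene stay as the last script left them, time stands still between calls to the robot, and variables do not carry over. Pictures are saved under pics/ and viewed, at most 10 in all, crops included, and the job is handed in when it is done.

```bash
mkdir -p pics; cat > h.py <<'E'
import numpy as np, cv2
from scipy.spatial.transform import Rotation as R
def ray(c,u,v):
    d=np.array([(u-c['cx'])/c['fx'],(v-c['cy'])/c['fy']]);s=d.copy()
    for _ in range(20): s=d/(1+c['k1']*(s@s))
    T=c['cam_to_world'];r=T[:3,:3]@np.r_[s,1];return T[:3,3],r/np.linalg.norm(r)
def plane(c,u,v,z):
    o,r=ray(c,u,v);return o+r*(z-o[2])/r[2]
def tri(c1,p1,c2,p2):
    o1,a=ray(c1,*p1);o2,b=ray(c2,*p2)
    t=np.linalg.lstsq(np.c_[a,-b],o2-o1,rcond=None)[0]
    q1=o1+a*t[0];q2=o2+b*t[1];return (q1+q2)/2,np.linalg.norm(q1-q2)
def proj(c,p):
    T=c['cam_to_world'];q=T[:3,:3].T@(np.asarray(p)-T[:3,3]);s=q[:2]/q[2];s=s*(1+c['k1']*(s@s))
    return s*[c['fx'],c['fy']]+[c['cx'],c['cy']]
E
python3 - <<'E'
from rig import manip
import cv2,pickle
for n in("scene","top"):
    c=manip.camera(n);pickle.dump(c,open(n+'.pkl','wb'))
    cv2.imwrite(f'pics/{n}0.png',c['image'][:,:,::-1])
    print(n,c['fx'],c['k1'],c['cam_to_world'].round(3).tolist())
E
```

```text
scene 544.5514896295754 0.047241614795871946 [[0.622, -0.452, 0.64, -0.249], [-0.783, -0.378, 0.494, -0.496], [0.019, -0.808, -0.589, 0.81], [0.0, 0.0, 0.0, 1.0]]
top 588.3158190548031 -0.13890171883311045 [[-0.006, -0.999, 0.046, 0.448], [-1.0, 0.006, -0.008, 0.114], [0.008, -0.046, -0.999, 1.535], [0.0, 0.0, 0.0, 1.0]]
```

View pics/scene0.png

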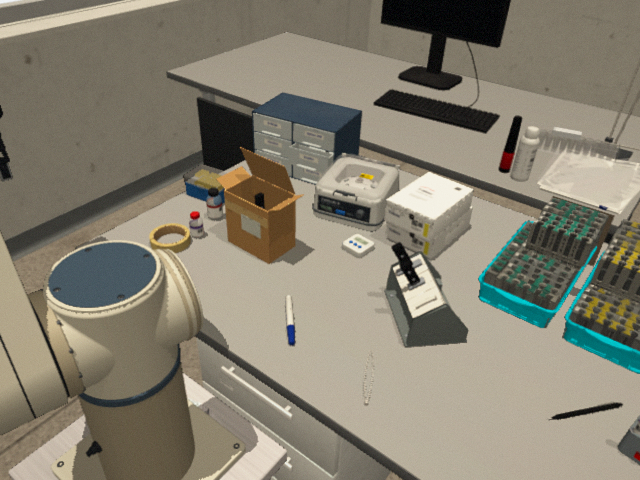

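View pics/top0.png

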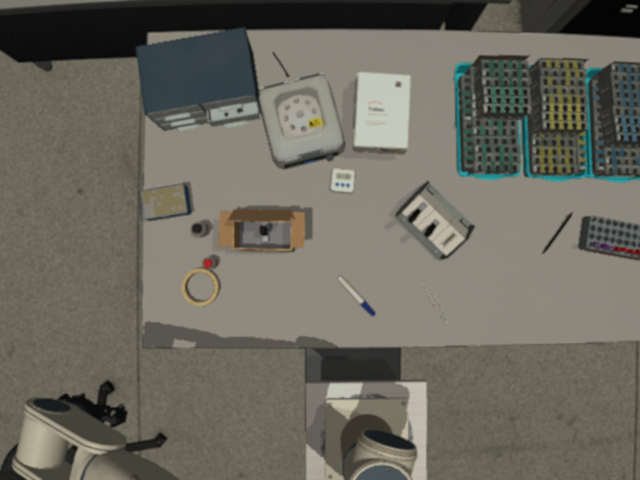

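The scene view shows the carton around (262,215) with its flap ajar, and the stand around (425,300). The top view shows the carton opening at (263,232), the handle at (264,230), and the stand at (434,220) with what looks like an empty module at the lower right. Next I'll zoom in.

```bash
python3 - <<'E'
import pickle,cv2,numpy as np
t=pickle.load(open('top.pkl','rb'))['image'][:,:,::-1];s=pickle.load(open('scene.pkl','rb'))['image'][:,:,::-1]
def cr(i,u,v,w,h,k):return cv2.resize(i[v:v+h,u:u+w],None,fx=k,fy=k,interpolation=cv2.INTER_CUBIC)
# each tile 400x300 -> top: 100x75 k=4 ; scene 133
a=np.vstack([np.hstack([cr(t,213,195,100,75,4),cr(t,385,180,100,75,4)]),np.hstack([cr(s,210,142,100,120,2.5)[:300,:250],cr(s,375,235,110,100,3)[:300,:330]]+[np.zeros((300,220,3),np.uint8)])])
cv2.imwrite('pics/z1.png',a)
E
```

```text
(no output)
```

View pics/z1.png

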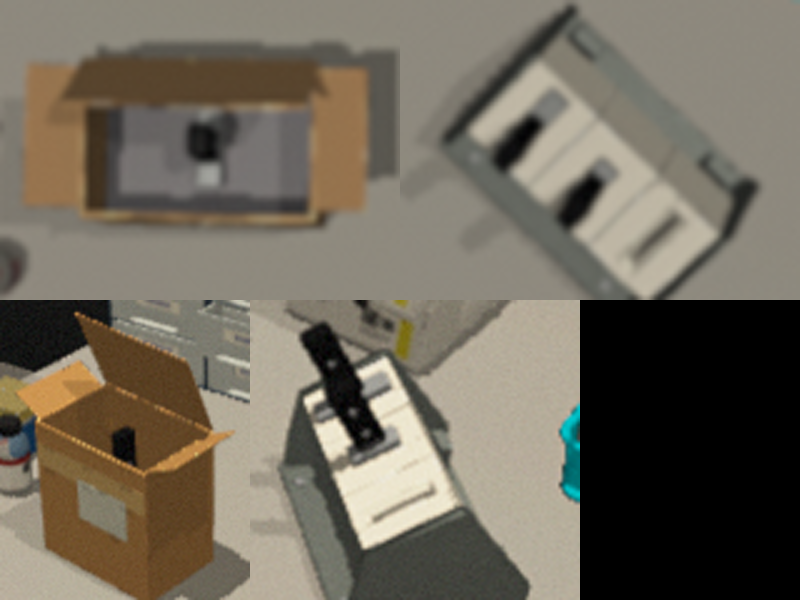

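```bash
python3 - <<'E'
import pickle,cv2,numpy as np
from h import *
t=pickle.load(open('top.pkl','rb'));s=pickle.load(open('scene.pkl','rb'))
def slot(c,e0,e1,n=None):
    g=cv2.cvtColor(c['image'],cv2.COLOR_RGB2GRAY).astype(float)
    e0,e1=np.array(e0),np.array(e1);m=(e0+e1)/2;d=e1-e0;L=np.linalg.norm(d);d/=L;nn=np.array([-d[1],d[0]])
    yy,xx=np.mgrid[0:480,0:640];a=(xx-m[0])*d[0]+(yy-m[1])*d[1];b=(xx-m[0])*nn[0]+(yy-m[1])*nn[1]
    w=(abs(a)<L/2+2.5)&(abs(b)<3.5);bg=np.percentile(g[w],80)
    k=np.clip(bg-15-g,0,None)*w;S=k.sum()
    c0=np.array([(k*xx).sum(),(k*yy).sum()])/S
    cov=np.cov(np.vstack([xx[w],yy[w]]),aweights=k[w]);ev,V=np.linalg.eigh(cov)
    return c0,V[:,1]*np.sign(V[:,1]@d),np.sqrt(12*ev[1])
A=slot(t,(443.3,245.5),(455.5,233));B=slot(s,(415.7,308.3),(437,297.7))
print(A,B)
m,e=tri(t,A[0],s,B[0]);print('slot mid',m,e, 'plane', plane(t,*A[0],.088),plane(s,*B[0],.088))
E=[]
for k in(-1,1):
    p,e=tri(t,A[0]+k*A[1]*A[2]/2,s,B[0]+k*B[1]*B[2]/2);E.append(p);print(p,e)
d=E[1]-E[0];print(np.linalg.norm(d),np.degrees(np.arctan2(d[1],d[0])),np.degrees(np.arcsin(d[2]/np.linalg.norm(d))))
# white region
for n,c,(u0,v0,u1,v1) in(('top',t,(390,185,480,258)),('scene',s,(375,250,445,325))):
    im=c['image'][v0:v1,u0:u1].astype(int);mk=((im.min(2)>(165 if n=='top' else 190))).astype(np.uint8)
    mk=cv2.morphologyEx(mk,cv2.MORPH_CLOSE,np.ones((3,3)))
    cs=cv2.findContours(mk,0,2)[0];cc=max(cs,key=cv2.contourArea)+[u0,v0]
    h=cv2.convexHull(cc);ap=cv2.approxPolyDP(h,3,True).reshape(-1,2);print(n,cv2.contourArea(cc),ap.tolist(),cv2.minAreaRect(cc))
# carton
for p in((233.5,248.75),(294.25,250.5)):print('rim front',plane(t,*p,.148))
print('far rim', plane(t,213+85/4,195+104/4,.148),plane(t,213+312/4,195+104/4,.148))
print('handle',plane(t,263.75,230.75,.143),plane(s,258.8,194.8,.143),tri(t,(263.75,230.75),s,(258.8,194.8)))
for n,tp,sp in(('fl edge +y',(213+82/4,195+58/4),(210+76/2.5,142+14/2.5)),('fl edge -y',(213+315/4,195+60/4),(210+193/2.5,142+62/2.5)),('front+y',(233.5,248.75),(210+38/2.5,142+118/2.5)),('front-y',(294.25,250.5),(210+145/2.5,142+170/2.5))):print(n,tri(t,tp,s,sp))
for n,(u,v,z) in dict(timer=(343,180,.02),dye=(198,229,.085),cal=(209,263,.068),mk=(357,296,.015)).items():print(n,plane(t,u,v,z).round(3))
E
```

```text
(array([448.76522351, 238.7124252 ]), array([ 0.72695191, -0.68668838]), np.float64(15.40945438814438)) (array([426.0749634 , 302.66325037]), array([ 0.89636006, -0.44332679]), np.float64(24.83271091881967))
slot mid [ 0.51795864 -0.20140511  0.08654498] 0.0005503798146828924 plane [ 0.51803277 -0.20132916  0.088     ] [ 0.51621361 -0.20179251  0.088     ]
[ 0.50449475 -0.18830762  0.07391338] 0.0038501323010561397
[ 0.5311906  -0.21435333  0.09909785] 0.002755186165306655
0.04500338778938565 -44.293766248319805 34.02902216996941
top 0.0 [[446, 252]] ((446.0, 251.5), (1.0, 0.0), -90.0)
scene 928.5 [[420, 255], [442, 302], [413, 316], [404, 293], [411, 259]] ((416.80206298828125, 285.3042907714844), (53.748619079589844, 33.43830108642578), 64.65382385253906)
rim front [0.4942549  0.32278927 0.148     ]
rim front [0.48934764 0.1789638  0.148     ]
far rim [0.56004712 0.32110917 0.148     ] [0.55917676 0.18641458 0.148     ]
handle [0.5367751  0.25147129 0.143     ] [0.53631983 0.2535275  0.143     ] (array([0.53611822, 0.25207774, 0.14366733]), np.float64(0.0018205267378883167))
fl edge +y (array([0.57009073, 0.32032505, 0.22893381]), np.float64(0.02647333448346943))
fl edge -y (array([0.57228064, 0.18677784, 0.22544295]), np.float64(0.0162656775929079))
front+y (array([0.4947644 , 0.32178864, 0.15058686]), np.float64(0.0017017979737764108))
front-y (array([0.48813253, 0.17966694, 0.15613876]), np.float64(0.0029108306375847685))
timer [0.675 0.058 0.02 ]
dye [0.546 0.421 0.085]
cal [0.462 0.397 0.068]
mk [0.375 0.024 0.015]
```

The measured points agree with the given sizes: front rim z is about 0.15, handle end z 0.144 and slot mouth z 0.087. Next I'll check reach, then swing the flap.

```bash
cat >> h.py <<'E'
def down(yaw,k=1):  # tool z down, tool y along k*y axis of frame yaw
    z=np.array([0,0,-1.]);y=k*np.array([-np.sin(yaw),np.cos(yaw),0]);return R.from_matrix(np.c_[np.cross(y,z),y,z])
def slotR(yaw,k=1): # tool z = -slot z, tool y along k*slot y
    a=np.radians(30);z=np.array([np.sin(a)*np.cos(yaw),np.sin(a)*np.sin(yaw),-np.cos(a)])
    y=k*np.array([-np.sin(yaw),np.cos(yaw),0]);return R.from_matrix(np.c_[np.cross(y,z),y,z])
E
python3 - <<'E'
from rig import manip
from h import *
import pickle
m=np.array([.517,-.2014,.088])
for k in(1,-1):
    r=slotR(np.radians(-45),k);p=m-r.as_matrix()[:,2]*(.057+.003)
    for P,o in((p,r),(p-r.as_matrix()[:,2]*.09,r),([.538,.25,.123],down(-.034,k)),([.538,.25,.33],down(-.034,k)),([.49,.25,.40],down(-.034,k)),([.625,.247,.222],down(-.034,k))):
        q=manip.solve_ik(P,o.as_rotvec());print(k,None if q is None else np.round(q,2))
o=down(-.034,-1 if 0 else 1)
c=[o,down(-.034,-1)];qs=[manip.solve_ik([.49,.252,.4],x.as_rotvec()) for x in c]
i=min((i for i in(0,1) if qs[i] is not None),key=lambda i:abs(qs[i][5]));o=c[i].as_rotvec();print('k',i)
manip.command_gripper(0.0,40)
manip.move_to([.47,.252,.40],o)
manip.servo_line([.49,.252,.222],rate=.2);print(manip.get_contact_force().round(1))
for x in(.54,.58,.61,.63):
    manip.servo_line([x,.25,.222],rate=.1);print(x,np.round(manip.get_contact_force(),1))
manip.servo_line([.60,.25,.24],rate=.1)
manip.servo_line([.47,.25,.40],rate=.25)
q=manip.get_joint_positions().copy();q[0]+=.7;manip.set_joints(q);print(manip.get_time(),manip.get_position())
for n in("scene","top"):
    c=manip.camera(n);pickle.dump(c,open(n+'1.pkl','wb'))
t=pickle.load(open('top1.pkl','rb'))['image'][:,:,::-1];s=pickle.load(open('scene1.pkl','rb'))['image'][:,:,::-1]
f=lambda i,u,v:cv2.resize(i[v:v+100,u:u+100],None,fx=4,fy=4,interpolation=cv2.INTER_CUBIC)
cv2.imwrite('pics/z2.png',np.hstack([f(t,213,175),f(s,210,150)]))
E
```

```text
1 [-0.23  0.39  2.19 -1.21  0.29  0.11]
1 [-0.17  0.17  2.22 -0.78  0.42 -0.28]
1 [ 0.41  0.55  1.78 -0.    0.81 -1.12]
1 [ 0.41  0.3   1.63 -0.    1.21 -1.12]
1 [ 0.45  0.17  1.63 -0.    1.34 -1.09]
1 [ 0.36  0.52  1.54 -0.    1.08 -1.18]
-1 None
-1 None
-1 [ 0.41  0.55  1.78 -0.    0.81  2.02]
-1 [ 0.41  0.3   1.63 -0.    1.21  2.02]
-1 [ 0.45  0.17  1.63 -0.    1.34  2.05]
-1 [ 0.36  0.52  1.54 -0.    1.08  1.96]
k 0
[-0.2 -0.3  0.1]
0.54 [-0.7 -0.7 -0.1]
0.58 [ 0.6 -0.2 -0.5]
0.61 [-0.3 -0.3 -0.4]
0.63 [-0.2 -1.5  0.5]
8.5667 [0.19951373 0.49366971 0.39854143]
```

View pics/z2.png

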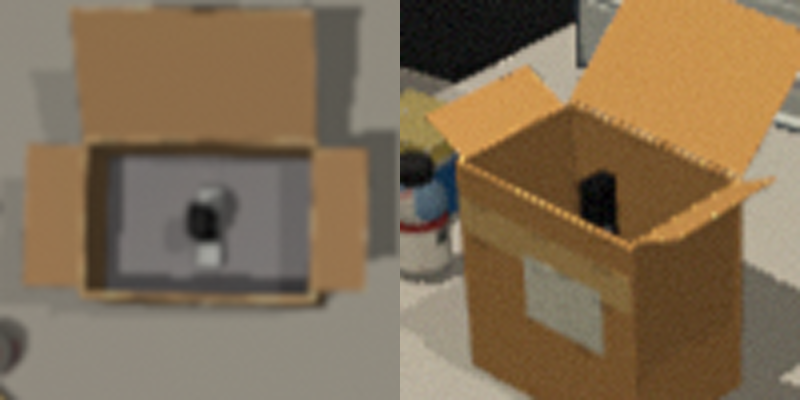

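The flap now leans far back: its edge is at tile y≈8 and the hinge at y≈145. The handle top is at tile (203,222), centred between the rims, with light shoulder bar ends at (210,190) and (210,260). Next: grasp and lift.

```bash
python3 - <<'E'
from rig import manip
from h import *
import pickle
t=pickle.load(open('top1.pkl','rb'));s=pickle.load(open('scene1.pkl','rb'))
g=t['image'].max(2);m=(g[215:250,250:280]<45).astype(np.uint8);v,u=np.nonzero(m)
print('dark ext',u.min()+250,u.max()+250,v.min()+215,v.max()+215)
h1=plane(t,263.75,230.5,.143);h2=plane(t,213+210/4,175+227/4,.071)
c=np.mean([plane(t,213+x/4,175+y/4,.148) for x,y in((82,140),(318,140),(82,300),(318,300))],0)
F=tri(t,(213+82/4,175+298/4),s,(210+60/4,150+158/4))[0],tri(t,(213+318/4,175+300/4),s,(210+232/4,150+246/4))[0]
d=F[0]-F[1];yaw=-np.arctan2(d[0],d[1]);print('F',F,np.linalg.norm(d[:2]),'yaw',yaw)
print(h1,h2,c)
x,y=(h1+h2+c)[:2]/3;print(x,y)
# yaw from rim back line and front line (top)
for a,b in(((82,140),(318,140)),((82,298),(318,301)),((75,8),(313,10))):
    A,B=[plane(t,213+i/4,175+j/4,.15) for i,j in(a,b)];w=A-B;print('yaw',-np.arctan2(w[0],w[1]))
E
```

```text
dark ext 260 266 227 234
F (array([0.49327151, 0.32150091, 0.15058865]), array([0.49027201, 0.18326606, 0.1496092 ])) 0.13826738707663921 yaw -0.021695157794661378
[0.53736956 0.2514709  0.143     ] [0.53882809 0.2541836  0.071     ] [0.53834162 0.25291244 0.148     ]
0.538179756116261 0.2528556464931153
yaw -0.006879760799536464
yaw -0.018035465112485514
yaw -0.016700940811138376
```

```bash
python3 - <<'E'
from rig import manip
from h import *
import pickle
o=down(-.016).as_rotvec();X,Y=.538,.2525
manip.command_gripper(.05,40)
manip.move_to([X,Y,.30],o);manip.servo_line([X,Y,.123],rate=.15);print(manip.get_contact_force().round(1))
manip.command_gripper(0.0,50);manip.hold(.2)
print(manip.get_width(),manip.get_grip_force(),manip.get_contact_force().round(1))
manip.servo_line([X,Y,.22],rate=.1);print(manip.get_contact_force().round(1))
manip.servo_line([X,Y,.36],rate=.2);manip.hold(.3);print(manip.get_contact_force().round(1),manip.get_width(),manip.get_time())
for n in("scene","top"):
    c=manip.camera(n);pickle.dump(c,open(n+'2.pkl','wb'))
s=pickle.load(open('scene2.pkl','rb'));p=proj(s,[X,Y,.30]).astype(int);print(p)
t=pickle.load(open('top2.pkl','rb'))['image'][:,:,::-1]
f=lambda i,u,v:cv2.resize(i[v:v+120,u:u+100],None,fx=4,fy=4,interpolation=cv2.INTER_CUBIC)
cv2.imwrite('pics/z3.png',np.hstack([f(s['image'][:,:,::-1],p[0]-50,p[1]-60),f(t,213,175)]))
E
```

```text
[-0.5 -1.   0.5]
0.01319905567265578 49.14225161075592 [-1.   1.   6.1]
[-0.5  0.4 -0.9]
[-0.1  0.6 -0.1] 0.013300687483667997 14.9917
[257 132]
```

View pics/z3.png

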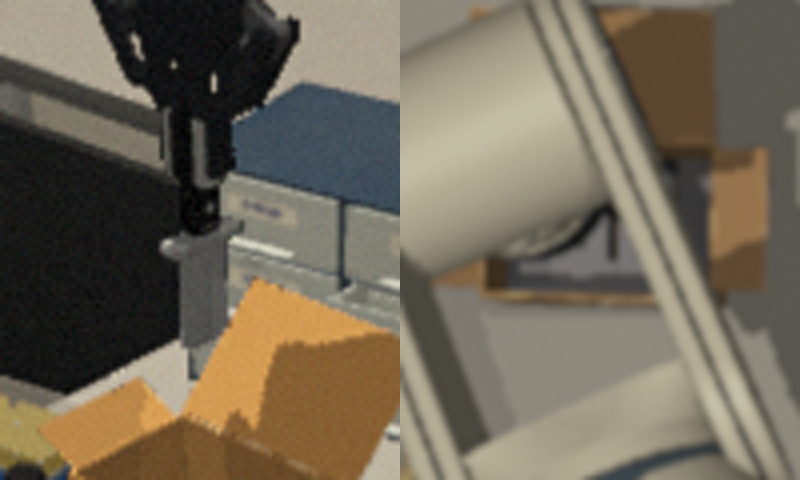

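```bash
python3 - <<'E'
from h import *
import pickle
t=pickle.load(open('top.pkl','rb'));u0,v0=385,172
g=cv2.cvtColor(t['image'],cv2.COLOR_RGB2GRAY)[v0:v0+95,u0:u0+100];g=cv2.resize(g,None,fx=3,fy=3,interpolation=cv2.INTER_CUBIC)
L=cv2.createLineSegmentDetector().detect(g)[0].reshape(-1,4);A=[];W=[]
for l in L:
    n=np.hypot(*(l[2:]-l[:2]))
    if n<45: continue
    a,b=[plane(t,u0+(p[0]-1)/3,v0+(p[1]-1)/3,.09) for p in(l[:2],l[2:])];d=b-a
    an=np.degrees(np.arctan2(d[1],d[0]));y=(an)%90;print((l/3+[u0,v0,u0,v0]).round(1),round(an%180,1),round(y,1))
E
```

```text
[446.7 255.3 464.4 238.9] 131.7 41.7
[428.7 238.7 446.1 255.9] 45.0 45.0
[428.8 183.8 397.6 216.3] 135.5 45.5
[468.1 239.3 450.7 255.5] 132.0 42.0
[394.6 213.7 426.6 180.3] 135.6 45.6
[441.8 243.1 453.1 232.6] 132.1 42.1
[455.7 235.2 444.1 246.5] 133.3 43.3
[463.7 237.5 420.6 195.6] 45.5 45.5
```

```bash
python3 - <<'E'
from rig import manip
from h import *
import pickle
t=pickle.load(open('top.pkl','rb'));yaw=np.radians(-44.6)
m=np.array([.5173,-.2016,.088]);xs=np.array([np.cos(yaw),np.sin(yaw),0]);ys=np.array([-np.sin(yaw),np.cos(yaw),0])
a=np.array([446.7,255.3]);b=np.array([464.4,238.9])
for p in(a,b):
    q=plane(t,*p,.088)-m; print('side edge in stand frame',q@xs,q@ys)
r=slotR(yaw);az=-r.as_matrix()[:,2];o=r.as_rotvec()
P=lambda d:m+az*(.060+d)
for d in(.09,.05,.0,-.004):
    q=manip.solve_ik(P(d),o);print(d,None if q is None else np.round(q,3))
hi=P(.09)+[0,0,.12];print(hi,manip.solve_ik(hi,o))
manip.move_to(hi,o);manip.servo_line(P(.08),rate=.2);manip.hold(.4);print(manip.get_contact_force().round(1),manip.get_position()-P(.08),manip.get_time())
for n in("scene","top"):
    c=manip.camera(n);pickle.dump(c,open(n+'3.pkl','wb'))
s=pickle.load(open('scene3.pkl','rb'));t=pickle.load(open('top3.pkl','rb'))
print('mouth px',proj(s,m),proj(t,m),'tip px',proj(s,m+az*.02),proj(t,m+az*.02))
f=lambda i,u,v:cv2.resize(i[v:v+100,u:u+80],None,fx=5,fy=5,interpolation=cv2.INTER_CUBIC)
cv2.imwrite('pics/z4.png',np.hstack([f(s['image'][:,:,::-1],380,230),f(t['image'][:,:,::-1],400,180)]))
E
```

```text
side edge in stand frame -0.03303867432898335 -0.024040457982592415
side edge in stand frame 0.02755220366818078 -0.027867135955252625
0.09 [-0.171  0.169  2.224 -0.779  0.418 -0.295]
0.05 [-0.201  0.267  2.216 -0.94   0.345 -0.147]
0.0 [-0.235  0.388  2.194 -1.211  0.28   0.109]
-0.004 [-0.237  0.398  2.191 -1.236  0.276  0.133]
[ 0.46389805 -0.14893852  0.33790381] [-0.17128905 -0.0431715   2.10106621 -0.46184304  0.69470919 -0.6639786 ]
[-0.4 -0.4 -0.7] [ 2.34678015e-04 -3.65173226e-05  5.96109300e-04] 17.8
mouth px [426.25611973 302.32480717] [448.87741841 239.00664583] tip px [422.52001142 296.01514026] [447.61407396 241.57753525]
```

View pics/z4.png

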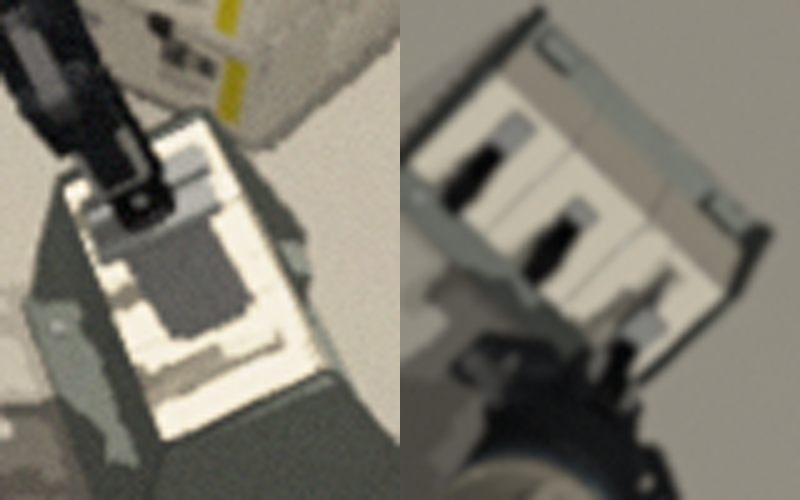

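The tip's lower edge is centred at about (422.6,295) in the scene image, against a predicted (422.5,296), so it lines up with the slot. Now I'll insert it.

```bash
python3 - <<'E'
from rig import manip
from h import *
yaw=np.radians(-44.6);m=np.array([.5173,-.2016,.088]);r=slotR(yaw);M=r.as_matrix();az=-M[:,2]
P=lambda d:m+az*(.060+d)
d=.065
while d>-.0045:
    manip.servo_line(P(d),rate=.04);f=manip.get_contact_force()
    print(round(d,4),'axial',round(f@az,1),'x,y',(M[:,:2].T@f).round(1))
    if np.linalg.norm(f)>22:break
    d-=.01 if d>.015 else .003
manip.hold(.2);f=manip.get_contact_force();print('end',d,f@az,(M[:,:2].T@f).round(1),manip.get_grip_force(),manip.get_time())
E
```

```text
0.065 axial -0.8 x,y [1.  0.2]
0.055 axial -1.5 x,y [0.9 0.2]
0.045 axial -2.3 x,y [3.6 0.3]
0.035 axial -2.6 x,y [ 4.  -0.2]
0.025 axial -2.4 x,y [4.8 0.3]
0.015 axial -3.1 x,y [4.6 0.6]
0.012 axial -3.2 x,y [5.9 0.1]
0.009 axial -1.6 x,y [ 5.9 -0.3]
0.006 axial -3.0 x,y [ 6.1 -0.6]
0.003 axial -1.6 x,y [ 7.1 -0.2]
-0.0 axial 22.2 x,y [8.9 0.5]
end -6.071532165918825e-18 23.01706857094467 [8.3 0.4] 53.01762521266937 21.875
```

The shoulder met the face exactly where expected. Release, back off along the axis and check.

```bash
python3 - <<'E'
from rig import manip
from h import *
import pickle
yaw=np.radians(-44.6);m=np.array([.5173,-.2016,.088]);r=slotR(yaw);az=-r.as_matrix()[:,2]
manip.command_gripper(.04);manip.hold(.2)
manip.servo_line(m+az*.15,rate=.12);p=manip.get_position();manip.servo_line(p+[0,0,.12],rate=.2)
q=manip.get_joint_positions().copy();q[0]+=.8;manip.set_joints(q);manip.hold(.3);print(manip.get_contact_force().round(1),manip.get_time())
s=manip.camera("scene");t=manip.camera("top")
print('shoulder/handle px',proj(s,m),proj(s,m+az*.08),proj(t,m),proj(t,m+az*.08))
f=lambda i,u,v:cv2.resize(i[v:v+100,u:u+80],None,fx=5,fy=5,interpolation=cv2.INTER_CUBIC)
cv2.imwrite('pics/z5.png',np.hstack([f(s['image'][:,:,::-1],380,230),f(t['image'][:,:,::-1],400,180)]))
cv2.imwrite('pics/scene5.png',s['image'][:,:,::-1])
E
```

```text
[-0.   0.1 -0.5] 25.8167
shoulder/handle px [426.25611973 302.32480717] [410.83717156 276.26986281] [448.87741841 239.00664583] [443.62255945 249.68922418]
```

View pics/z5.png

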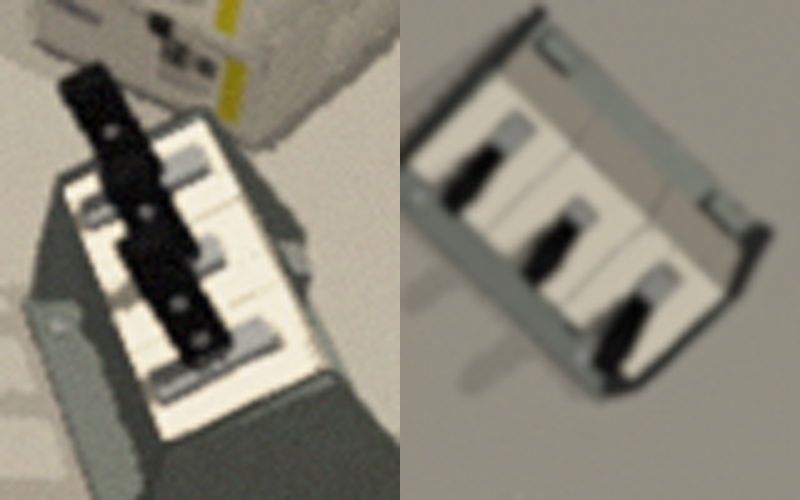

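View pics/scene5.png

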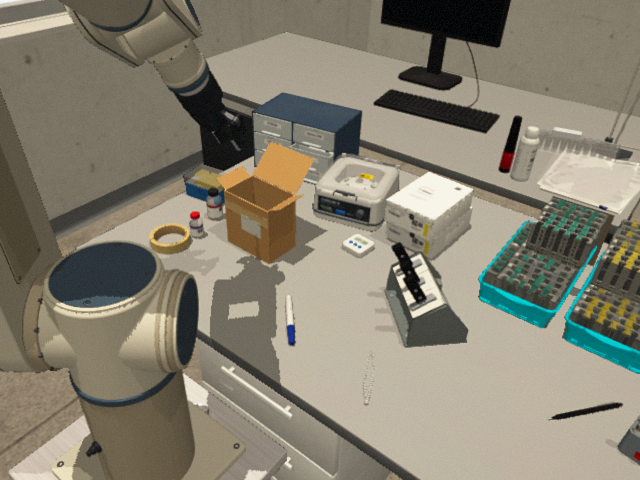

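The spatula is seated flush, with its shoulder bar on the face around (424,302). The flap stands open at about (285,170), the bystanders haven't moved, and the arm is clear.

```bash
python3 -c "
from rig import manip
print(manip.sign_off())"
```

```text
the job is handed in; nothing more can be done
None
```

The job is handed in: the last pictures show the spatula released and seated in the empty slot, the carton flap leaning well back, and the timer, bottles and marker where they started; the sign-off call returned no verdict.

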